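Put the right part on the scrap scale and the others back in their trays

TASK

Most of the salvaged parts on the bench are in the wrong places: it is the hexagonal pipe coupling's turn on the bench scale, and the others belong in their own trays - the round pipe flange in the round pan, the square bearing in the square tray and the long pillow-block bearing lengthwise in the long tray. Rearrange them so that each part stands upright in the middle of its own place; the bare plywood board is free for parking a part on the way, and a part that is already in its own place can stay.

Things in the scene. Friction and masses are not known exactly. Their poses are not given: they have to be found in the camera images.
- flange_mid (a point): Round steel pipe flange, standing on its disc: a disc 76 mm in diameter and 14 mm thick with four bolt holes, and on it a round neck 44 mm in diameter reaching up to 52 mm (grip it by the neck). This point is on its axis, half-way up, 26 mm above its underside; z up. 0.35 to 0.7 kg.
- square_bearing_mid (a point): Grey cast square flange bearing: a square plate 64 x 64 mm, 14 mm thick, with four bolt holes, and on it a round hub 46 mm in diameter reaching up to 52 mm (grip it by the hub). This point is on the hub's axis, 26 mm above the underside; x and y along the plate's sides, z up. 0.35 to 0.7 kg.
- pillow_block_mid (a point): Grey cast pillow-block bearing: a long foot 100 mm (x) by 34 mm (y), 14 mm thick, with a bolt hole at each end, and in its middle a housing 48 mm long (x) and 30 mm wide (y) with flat sides and an arched top 52 mm above the underside; the shaft's eye runs along y. Grip the housing across its 30 mm width (y), above the foot. This point is in the middle, 26 mm above the underside; z up. The part looks the same after a half turn. 0.35 to 0.7 kg.
- coupling_mid (a point): Steel hexagonal pipe coupling, standing on end: a hexagon 46 mm across flats (53 mm across corners), 52 mm tall, dark bore on top. This point is on its axis, 26 mm above the underside; z up; one pair of flats faces +y and -y of this frame, the others are at 60 degrees to it. 0.3 to 0.65 kg.
- round_pan: Round dark steel pan, fixed: 118 mm in diameter at the rim, rim 12 mm high, floor inside 4 mm above its underside and 102 mm across. Origin: centre of the underside, at bench level. Place of the pipe flange.
- square_tray: Square dark steel tray, fixed: 106 x 106 mm outside, 98 x 98 mm inside, rim 12 mm high, floor inside 4 mm above its underside. Origin: centre of the underside, at bench level; x and y along its sides. Place of the square bearing.
- long_tray: Long dark steel tray, fixed: 148 mm (along its x) by 92 mm outside, 140 x 84 mm inside, rim 12 mm high, floor inside 4 mm above its underside. Origin: centre of the underside, at bench level. Place of the pillow block, whose length (x) goes along the tray's length (x).
- scale: Bench scale, fixed and rigid: a flat bare aluminium platform 120 x 120 mm whose top is 40 mm above the bench, and a low display 28 mm high reaching 93 mm from the centre in its -x direction. Origin: under the platform's centre, at bench level. Place of the coupling, on the middle of the platform.
- board: Bare square plywood board, fixed: 130 x 130 mm, 12 mm thick, no rim, empty at the start: a free spot for parking a part. Origin: centre of its underside, at bench level.
Things that resemble listed ones, but are neither listed nor needed, are in the scene too. Leave any red look-alike of the part that bears pillow_block_mid alone.

How it is judged:
At the end, for the whole second after the job is handed in: Flange in the round pan, square bearing in the square tray, pillow block in the long tray, coupling on the scale: each within 15 mm of its place's middle, on its floor (height within 6 mm), upright within 0.12 rad, at rest; the pillow block within 0.4 rad of lengthwise (horizontal distance between flange_mid and round_pan below 0.015 m and z of flange_mid in the frame of round_pan between 0.024 and 0.036 m and angle between each of flange_mid, square_bearing_mid, pillow_block_mid, coupling_mid's own z axis and vertical below 0.12 rad and linear speed of each of flange, square_bearing, pillow_block, coupling below 0.02 m/s and horizontal distance between square_bearing_mid and square_tray below 0.015 m and z of square_bearing_mid in the frame of square_tray between 0.024 and 0.036 m and horizontal distance between pillow_block_mid and long_tray below 0.015 m and z of pillow_block_mid in the frame of long_tray between 0.024 and 0.036 m and horizontal distance between coupling_mid and scale below 0.015 m and z of coupling_mid in the frame of scale between 0.06 and 0.072 m and angle between the x axis of pillow_block_mid and the x axis of long_tray, either way round below 0.4 rad); the robot touches nothing.
It also fails if it takes over 112 s, if anything falls off the work surface, if the arm or the gripper's body presses on something with over 40 N, if the wrist force passes 120 N, or if a joint passes its speed limit or range.

ROBOT

A 6-joint arm with a two-finger parallel gripper is mounted at the origin on the work surface. World frame = base frame: x ahead of the robot, y to its left, z up, the work surface at z = 0. Lengths are in m, angles in rad, forces in N, time in s.
With the tool pointing down it reaches from about 0.3 to 0.875 m from the base axis. Payload 6.4 kg.
Tool frame: the origin (TCP) lies at the very end of the fingers, on their centre line; the grasp point (between the pads) lies 19 mm behind it; z points along the fingers, y is the line along which they close (so a half turn about z gives the same grasp; the last joint's range is limited). The gripper opens to 85 mm and grips with 20 to 120 N. Pads are 22 mm wide; open, the fingers measure 114 mm over their backs; the gripper's body (76 mm by 85 mm) begins 54 mm behind the grasp point. The pads swing forward as they close: fully open they stand 13 mm farther back than shut.
Start: joints at [-1.512, 0.181, 1.607, -0, 1.354, -0.206], TCP at [0.151, -0.555, 0.231] pointing down, gripper open.
Joint ranges: [-2.99, 2.99], [-0.89, 2.07], [0.3, 2.58], [-1.14, 4.28], [0, 2.63], [-3.12, 3.12]. Speed limits (rad/s): [2.57, 2.57, 3.01, 3.14, 3.14, 3.14].

INTERFACE

Orientations are given as a unit quaternion [w, x, y, z].
In Python, from bench import telemetry, camera, ctrl, spotter gives the robot as it stands.
- The arm moves only by the tool send_rows, never from a script. Its argument "series" is a list of rows, each a list of 3 entries, a list of its own where there are three numbers: the turn, a rotation vector about the world's x, y, z in degrees, then the shift along the world's x, y, z in mm, then the closure, from -1 (fully open) to 1 (shut), so that 0 is half open. In form: [[[rx, ry, rz], [dx, dy, dz], gripper], ...]. A call has 1 to 10 rows; each row is the pose to reach, as a shift and turn from the pose commanded when the call began; what a row does not reach only later rows make up. A row lasts 1/8 s, in which the tool goes at most 62.5 mm and 10.7 degrees, less where a joint would pass 70% of its speed; a pose out of reach is approached as far as the arm can. A call with a gripper value outside its range is refused whole. The fingers move at their own pace and stop on an object; the grip force is fixed at half the most. Time passes only in rows, so rows that repeat a pose let the fingers close. It gives the time, the measured TCP pose, the force, the opening and the grip force at its end, in the units of the state.
- telemetry.get_obs(): the state, without advancing time (a new reading comes with each control period).
- camera(name): name is "side" or "top"; returns a dict with "pixels" (420x560x3 uint8, red, green, blue), "camera_matrix" (3x3 intrinsics, pixels), "xyz" and "orientation" of the camera in the world. Camera axes: x right, y up, looking along -z (the intrinsics and any distortion apply to the point x, -y, -z); pixel columns grow to the right and rows downward; lengths in m; the calibration is good to about 2 mm. A picture is of the moment at which its call begins. There is no depth.
- ctrl.hand_in(): hands the job in; it is judged then, once.
Trained networks look in the newest picture that a camera, given by its name, has taken for a name from the list of things; names that differ only in an ending like _2 or _b are one class to them, and where a whole thing is asked for, a point or a joint stands for the part that bears it (a point fixed in the world has none). Each returns a list of dicts, best first, with "conf" (0 to 1); they miss things now and then, are a little off and sometimes report something else, mostly with a low value. They report only what shows in the picture. A call takes as long as a camera call. They do not tell look-alikes from the thing itself.
- spotter.boxes_of(thing, camera): "xyz" ([x, y, z] in m, in world coordinates, good to about 4 mm: the middle of the surface that is visible of it).
- spotter.landmark_of(thing, camera): "xyz" ([x, y, z] in m, in world coordinates, good to about 4 mm: a listed point, or the origin of a listed thing).
The state is a dict: "time_s": time; "q": joint angles; "dq": joint speeds; "joint_efforts": joint torques, N m; "eef_pos": TCP position; "eef_rot": TCP orientation; "wrist_force": force on the tool from outside, world axes, zero at the start; "torque": the same for the moment, N m; "opening": opening from 0.0 (shut) to 1.0 (fully open); "grasp_force": force on a finger pad.
Only numpy, scipy, OpenCV 4.12 (cv2) and the standard library are available. Lean on these libraries where they do the work, as an engineer would, in place of code of your own. Each camera call takes 0.05 s, during which the arm holds its last target. There are 200 camera calls.

## Working session

There is one attempt and no reset: what is moved stays moved. The work goes in short steps, Python scripts to look and compute and a tool call to move; the robot and the scene stay as the last step left them, time stands still between calls to the robot, and variables do not carry over. Pictures are saved under pics/ and viewed, at most 14 in all, crops included, and the job is handed in when it is done.

Besides the shell and the picture viewer there is one more tool, called after "Call:" as name([rows], argument=value, ...), one row to a line, values as JSON. send_rows: Moves the arm, as the interface text tells. Its arguments: {"type":"object","properties":{"series":{"type":"array","items":{"type":"array"}}},"required":["series"]}

```bash
mkdir -p pics; cat > h.py <<'E'
import numpy as np, cv2
from scipy.spatial.transform import Rotation as R
from bench import telemetry, camera, ctrl, spotter
def snap(c,f=None):
    d=camera(c)
    if f: cv2.imwrite('pics/'+f,np.ascontiguousarray(d['pixels'][:,:,::-1]))
    return d
def rot(d):
    o=np.array(d['orientation'],float)
    return o if o.shape==(3,3) else R.from_quat(np.r_[o[1:],o[0]]).as_matrix()
def proj(d,p):
    c=rot(d).T@(np.array(p)-d['xyz']); v=d['camera_matrix']@np.array([c[0],-c[1],-c[2]]); return v[:2]/v[2]
def ray(d,uv,z):
    v=np.linalg.inv(d['camera_matrix'])@np.array([uv[0],uv[1],1.]); w=rot(d)@np.array([v[0],-v[1],-v[2]])
    o=np.array(d['xyz']); return o+w*(z-o[2])/w[2]
E
python3 - <<'E'
from h import *
d=snap('top','top1.png'); e=snap('side','side1.png')
print(d.keys(),d['xyz'],d['orientation'],d['camera_matrix'],e['xyz'])
for n in 'flange_mid square_bearing_mid pillow_block_mid coupling_mid round_pan square_tray long_tray scale board'.split():
  for c,dd in(('top',d),('side',e)):
    for r in spotter.landmark_of(n,c): print(n,c,round(r['conf'],2),np.round(r['xyz'],3),np.round(proj(dd,r['xyz'])))
o=telemetry.get_obs();print(o['eef_pos'],o['eef_rot'],o['time_s'])
E
```

```text
dict_keys(['pixels', 'camera_matrix', 'xyz', 'orientation']) [0.28035761 0.13379405 1.52234722] [-0.69886648 -0.04037033  0.03191585  0.71339839] [[527.30908581   0.         283.83051477]
 [  0.         527.30908581 204.25572773]
 [  0.           0.           1.        ]] [0.29337023 0.94585739 0.76469692]
flange_mid top 0.59 [ 0.453 -0.244  0.031] [422. 194.]
flange_mid top 0.38 [ 0.653  0.001 -0.001] [333. 130.]
flange_mid side 0.91 [ 0.457 -0.243  0.034] [310. 145.]
square_bearing_mid top 0.56 [ 0.65  -0.254  0.03 ] [423. 127.]
square_bearing_mid side 0.55 [ 0.65  -0.256  0.029] [254. 140.]
pillow_block_mid top 0.88 [0.323 0.557 0.026] [141. 246.]
pillow_block_mid top 0.82 [0.34  0.363 0.028] [210. 239.]
pillow_block_mid top 0.75 [0.236 0.26  0.027] [246. 275.]
pillow_block_mid top 0.62 [0.645 0.229 0.063] [254. 129.]
pillow_block_mid side 0.97 [0.34  0.372 0.024] [322. 302.]
pillow_block_mid side 0.88 [0.23  0.261 0.03 ] [375. 269.]
pillow_block_mid side 0.82 [0.643 0.229 0.067] [207. 227.]
pillow_block_mid side 0.6 [0.318 0.559 0.025] [320. 386.]
coupling_mid top 0.7 [0.652 0.00
[... 166 characters left out ...]
0.001] [334. 129.]
round_pan side 0.76 [0.655 0.002 0.003] [231. 192.]
square_tray top 0.65 [ 0.649 -0.261  0.002] [423. 129.]
square_tray top 0.52 [ 0.652  0.005 -0.005] [332. 131.]
square_tray side 0.88 [ 0.65  -0.256  0.001] [254. 147.]
long_tray top 0.84 [ 0.455 -0.248  0.002] [421. 195.]
long_tray side 0.83 [ 0.457 -0.247  0.003] [310. 153.]
scale top 0.64 [0.647 0.229 0.002] [256. 133.]
scale side 0.82 [0.642 0.225 0.001] [211. 245.]
board top 0.89 [ 0.458 -0.01   0.002] [339. 196.]
board side 0.91 [ 0.457 -0.015 -0.002] [298. 196.]
board side 0.62 [0.652 0.002 0.002] [232. 192.]
[ 0.15048791 -0.55498187  0.23130727] [ 2.09950707e-05  9.91250549e-01  1.31993741e-01 -5.63323518e-06] 1.0
```

```bash
python3 - <<'E'
import cv2
a=cv2.imread('pics/top1.png')
cv2.imwrite('pics/tc.png',cv2.resize(a[80:300,100:470],None,fx=2.1,fy=2.1,interpolation=cv2.INTER_CUBIC))
E
```

```text
(no output)
```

View pics/tc.png

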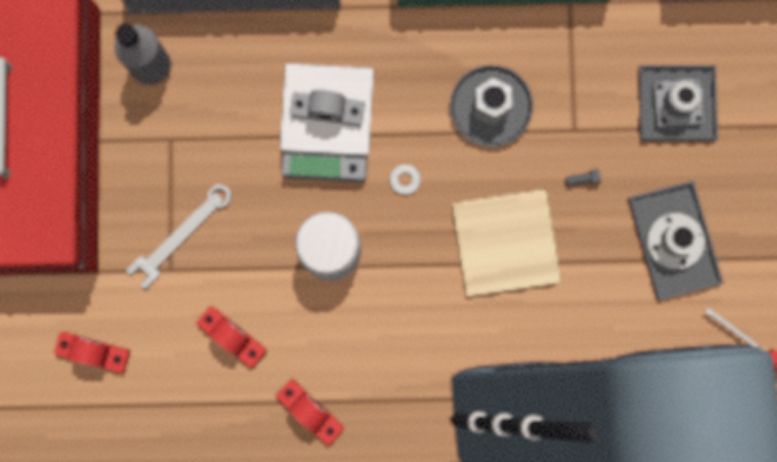

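View pics/side1.png

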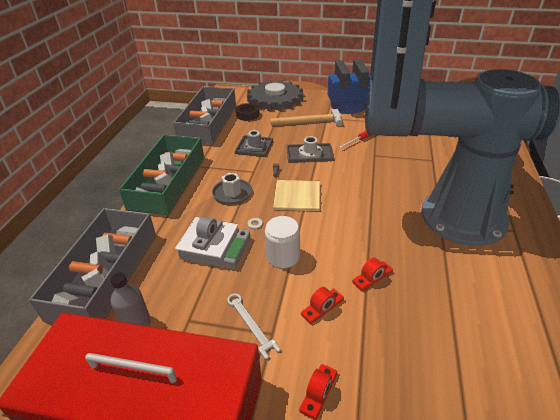

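The red toolbox and three red pillow blocks (top crop ~(92,352), (231,337), (310,411)) are look-alikes. The grey block on the scale at crop (327,105) fits "grey cast", so it is the one to move. The coupling is in the round pan at (492,97), the flange is in the long tray at (677,240), and the square bearing is already in its own tray at (680,103). Next I'll rectify enlarged crops to confirm this and measure yaw.

```bash
python3 - <<'E'
from h import *
d=snap('top')
def tile(cx,cy,z,half=0.08,n=290):
    # x up, y left
    w=np.array([[cx+half,cy+half],[cx+half,cy-half],[cx-half,cy-half],[cx-half,cy+half]])
    src=np.float32([proj(d,[a,b,z]) for a,b in w]); dst=np.float32([[0,0],[n,0],[n,n],[0,n]])
    im=cv2.warpPerspective(d['pixels'][:,:,::-1].copy(),cv2.getPerspectiveTransform(src,dst),(n,n),flags=cv2.INTER_CUBIC)
    for k in range(0,17,2):
        q=int(k*n/16); cv2.line(im,(q,0),(q,6 if k!=8 else 14),(0,255,255),1); cv2.line(im,(0,q),(6 if k!=8 else 14,q),(0,255,255),1)
    return im
T=[tile(.645,.229,.054),tile(.655,.002,.056),tile(.65,-.256,.018),tile(.457,-.246,.012),tile(.457,-.246,.018),tile(.457,-.012,.012)]
im=np.vstack([np.hstack(T[:3]),np.hstack(T[3:])]); cv2.imwrite('pics/tiles.png',cv2.resize(im,(800,533)))
E
```

```text
(no output)
```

View pics/tiles.png

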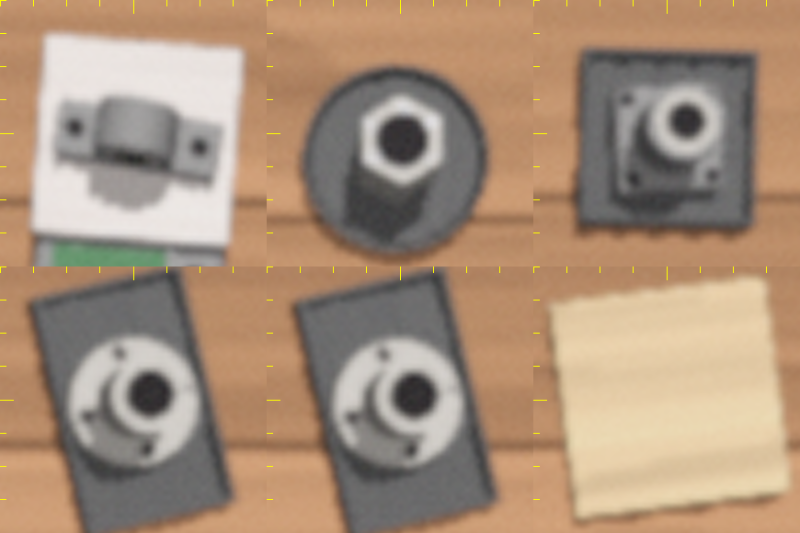

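The tiles confirm it:
- **Pillow block:** the grey block on the scale has bolt holes at (75,127) and (200,148), centred at about (0.642, 0.226) with yaw about 80.5°.
- **Coupling:** hexagon centred at tile pixel (403,138), about (0.652, 0.000), with its flats facing ±y.
- **Square bearing:** centred in its tray to within 2-3 mm, so it stays.
- **Flange:** at (0.456, −0.2445).
- **Long tray:** centre (0.457, −0.245), yaw about 13°.
- **Board:** centre (0.458, −0.014).

The coupling goes to the board first.

Call:
send_rows([
  [[0,0,-15],[502,555,-70],-1],
  [[0,0,-15],[502,555,-70],-1],
  [[0,0,-15],[502,555,-70],-1],
  [[0,0,-15],[502,555,-70],-1],
  [[0,0,-15],[502,555,-70],-1],
  [[0,0,-15],[502,555,-70],-1],
  [[0,0,-15],[502,555,-70],-1],
  [[0,0,-15],[502,555,-70],-1],
  [[0,0,-15],[502,555,-70],-1],
  [[0,0,-15],[502,555,-70],-1],
])

```text
time_s: 2.3
eef_pos: [0.5693, -0.0918, 0.1732]
eef_rot: [0.0, 1.0, 0.002, 0.0]
wrist_force: [0.1, -1.6, 0.4]
opening: 1.002
grasp_force: 0.0
```

Call:
send_rows([
  [[0,0,0],[60,60,-20],-1],
  [[0,0,0],[70,80,-40],-1],
  [[0,0,0],[70,80,-50],-1],
  [[0,0,0],[70,80,-50],-1],
  [[0,0,0],[70,80,-50],-1],
])

```text
time_s: 2.92
eef_pos: [0.638, -0.0147, 0.124]
eef_rot: [0.0, 1.0, 0.001, 0.001]
wrist_force: [-0.2, -0.5, 0.2]
opening: 1.006
grasp_force: 0.0
```

```bash
python3 - <<'E'
from h import *
o=telemetry.get_obs();print(o['time_s'],o['eef_pos'],o['eef_rot'],o['wrist_force'])
d=snap('side','s2.png');a=cv2.imread('pics/s2.png')[100:280,120:360];cv2.imwrite('pics/s2c.png',cv2.resize(a,None,fx=3,fy=3))
t=proj(d,o['eef_pos']);print(t)
E
```

```text
2.925 [ 0.63802573 -0.01474164  0.12404873] [2.18246217e-04 9.99999536e-01 7.56075758e-04 5.55586200e-04] [-0.22180154 -0.49190064  0.24195199]
[234.29969135 154.3674266 ]
```

View pics/s2c.png

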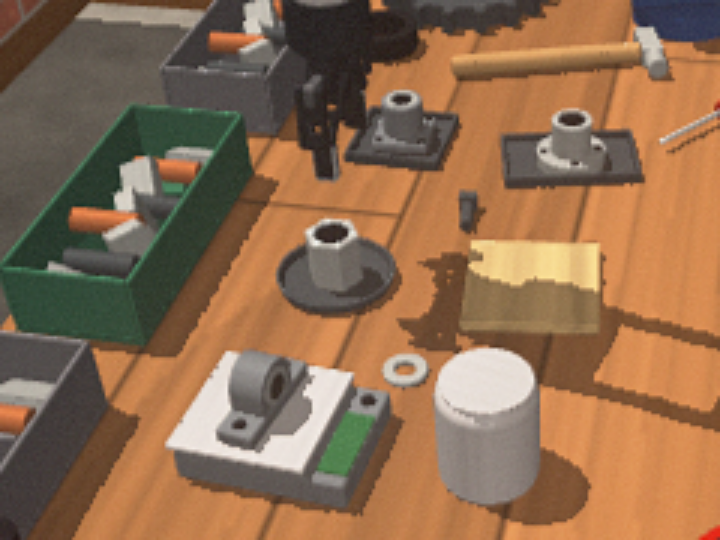

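Call:
send_rows([
  [[0,0,0],[14,15,0],-1],
  [[0,0,0],[14,15,-30],-1],
  [[0,0,0],[14,15,-60],-1],
  [[0,0,0],[14,15,-85],-1],
  [[0,0,0],[14,15,-98],-1],
  [[0,0,0],[14,15,-98],1],
  [[0,0,0],[14,15,-98],1],
  [[0,0,0],[14,15,-98],1],
  [[0,0,0],[14,15,-98],1],
  [[0,0,0],[14,15,-98],1],
])

```text
time_s: 4.22
eef_pos: [0.6534, 0.0012, 0.027]
eef_rot: [0.0, 1.0, 0.002, 0.002]
wrist_force: [-0.2, 0.3, 6.1]
opening: 0.529
grasp_force: 63.8
```

Call:
send_rows([
  [[0,0,0],[0,0,30],1],
  [[0,0,0],[0,0,65],1],
  [[0,0,0],[-40,-3,70],1],
  [[0,0,0],[-80,-6,70],1],
  [[0,0,0],[-120,-10,70],1],
  [[0,0,0],[-160,-13,70],1],
  [[0,0,0],[-190,-15,70],1],
  [[0,0,0],[-195,-15,50],1],
  [[0,0,0],[-195,-15,30],1],
  [[0,0,0],[-195,-15,30],1],
])

```text
time_s: 5.48
eef_pos: [0.4548, -0.0128, 0.0536]
eef_rot: [-0.001, 1.0, 0.001, -0.002]
wrist_force: [-0.8, -0.7, -3.9]
opening: 0.525
grasp_force: 62.7
```

Call:
send_rows([
  [[0,0,0],[0,0,-12],1],
  [[0,0,0],[0,0,-18],1],
  [[0,0,0],[0,0,-20],1],
  [[0,0,0],[0,0,-20],1],
  [[0,0,0],[0,0,-20],-1],
  [[0,0,0],[0,0,-20],-1],
  [[0,0,0],[0,0,-20],-1],
  [[0,0,0],[0,0,-20],-1],
  [[0,0,0],[0,0,30],-1],
  [[0,0,0],[0,0,70],-1],
])

```text
time_s: 6.72
eef_pos: [0.4569, -0.0135, 0.1262]
eef_rot: [-0.0, 1.0, 0.001, -0.0]
wrist_force: [0.7, 1.0, -0.7]
opening: 1.001
grasp_force: 0.0
```

Call:
send_rows([
  [[0,0,0],[0,-50,0],-1],
  [[0,0,0],[0,-100,0],-1],
  [[0,0,0],[0,-150,0],-1],
  [[0,0,0],[0,-200,0],-1],
  [[0,0,0],[0,-231,0],-1],
  [[0,0,0],[0,-231,-30],-1],
  [[0,0,0],[0,-231,-60],-1],
  [[0,0,0],[0,-231,-85],-1],
  [[0,0,0],[0,-231,-101],-1],
  [[0,0,0],[0,-231,-101],-1],
])

```text
time_s: 7.98
eef_pos: [0.4562, -0.2438, 0.0231]
eef_rot: [-0.001, 1.0, 0.002, -0.001]
wrist_force: [0.9, -0.3, -0.1]
opening: 0.997
grasp_force: 0.0
```

Call:
send_rows([
  [[0,0,0],[0,0,0],1],
  [[0,0,0],[0,0,0],1],
  [[0,0,0],[0,0,0],1],
  [[0,0,0],[0,0,0],1],
  [[0,0,0],[0,0,0],1],
  [[0,0,0],[0,0,0],1],
])

```text
time_s: 8.72
eef_pos: [0.4577, -0.2448, 0.0254]
eef_rot: [0.001, 1.0, 0.002, 0.001]
wrist_force: [-0.4, 1.9, 5.6]
opening: 0.502
grasp_force: 60.7
```

Call:
send_rows([
  [[0,0,0],[0,0,30],1],
  [[0,0,0],[0,0,65],1],
  [[0,0,0],[30,30,80],1],
  [[0,0,0],[60,70,80],1],
  [[0,0,0],[90,110,80],1],
  [[0,0,0],[120,150,80],1],
  [[0,0,0],[150,190,80],1],
  [[0,0,0],[180,228,80],1],
  [[0,0,0],[196,246,60],1],
  [[0,0,0],[196,246,40],1],
])

```text
time_s: 9.98
eef_pos: [0.653, 0.0036, 0.0626]
eef_rot: [-0.0, 1.0, 0.003, -0.0]
wrist_force: [-0.3, -1.6, -6.9]
opening: 0.498
grasp_force: 63.7
```

```bash
python3 - <<'E'
from h import *
d=snap('side','s3.png')
o=telemetry.get_obs();print(o['time_s'],o['eef_pos'],o['eef_rot'],o['wrist_force'])
cv2.imwrite('pics/s3c.png',cv2.resize(cv2.imread('pics/s3.png')[100:280,120:360],None,fx=3,fy=3))
for n in('round_pan','scale','long_tray'):
  for r in spotter.landmark_of(n,'side')[:1]: print(n,round(r['conf'],2),np.round(r['xyz'],3))
E
```

```text
10.025 [0.64989326 0.002728   0.05886486] [-4.64148344e-04  9.99991328e-01  2.30303558e-03 -3.43861340e-03] [ -2.77990999  -1.57223268 -10.1206145 ]
round_pan 0.92 [0.656 0.    0.003]
scale 0.7 [0.646 0.227 0.002]
long_tray 0.71 [ 0.461 -0.246  0.001]
```

View pics/s3c.png

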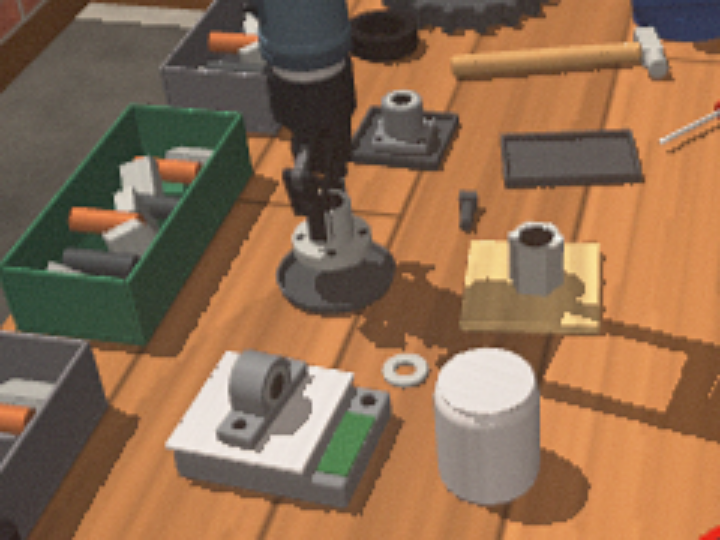

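Call:
send_rows([
  [[0,0,0],[1,0,0],1],
  [[0,0,0],[1,0,-15],1],
  [[0,0,0],[1,0,-28],1],
  [[0,0,0],[1,0,-37],1],
  [[0,0,0],[1,0,-40],1],
  [[0,0,0],[1,0,-40],1],
])

```text
time_s: 10.92
eef_pos: [0.6539, 0.0019, 0.0254]
eef_rot: [-0.0, 1.0, 0.002, -0.0]
wrist_force: [-6.1, 0.8, 6.7]
opening: 0.499
grasp_force: 65.7
```

Call:
send_rows([
  [[0,0,0],[0,0,0],-1],
  [[0,0,0],[0,0,0],-1],
  [[0,0,0],[0,0,0],-1],
  [[0,0,0],[0,0,0],-1],
  [[0,0,0],[0,0,40],-1],
  [[0,0,0],[0,0,90],-1],
  [[0,0,10],[0,40,140],-1],
  [[0,0,20],[-3,80,140],-1],
  [[0,0,30],[-6,120,140],-1],
  [[0,0,40],[-9,160,140],-1],
])

```text
time_s: 12.18
eef_pos: [0.6448, 0.1627, 0.1643]
eef_rot: [0.0, 0.938, 0.346, 0.0]
wrist_force: [0.4, 0.3, -1.0]
opening: 1.003
grasp_force: 0.0
```

Call:
send_rows([
  [[0,0,10],[-1,30,0],-1],
  [[0,0,20],[-2,64,0],-1],
  [[0,0,30],[-3,64,0],-1],
  [[0,0,40],[-3,64,0],-1],
  [[0,0,40.5],[-3,64,0],-1],
  [[0,0,40.5],[-3,64,0],-1],
  [[0,0,40.5],[-3,64,0],-1],
])

```text
time_s: 13.05
eef_pos: [0.642, 0.2254, 0.1641]
eef_rot: [-0.0, 0.763, 0.646, 0.0]
wrist_force: [-0.6, 0.1, 0.2]
opening: 0.999
grasp_force: 0.0
```

```bash
python3 - <<'E'
from h import *
d=snap('side','s4.png')
o=telemetry.get_obs();print(o['time_s'],o['eef_pos'],o['eef_rot'],o['wrist_force'])
q=np.array(o['eef_rot']);y=R.from_quat(np.r_[q[1:],q[0]]).as_matrix()[:,1];print(np.degrees(np.arctan2(y[1],y[0])))
cv2.imwrite('pics/s4c.png',cv2.resize(cv2.imread('pics/s4.png')[100:280,120:360],None,fx=3,fy=3))
for r in spotter.landmark_of('pillow_block_mid','side'): print(r)
E
```

```text
13.1 [0.64197774 0.22538405 0.16406678] [-1.77833624e-05  7.62817676e-01  6.46613635e-01  9.15569820e-06] [-0.65945257 -0.73971829  1.19445974]
-9.42646322284089
{'xyz': [0.2332, 0.2607, 0.0303], 'conf': 0.94}
{'xyz': [0.3207, 0.5636, 0.0245], 'conf': 0.83}
{'xyz': [0.6435, 0.2305, 0.0649], 'conf': 0.67}
```

View pics/s4c.png

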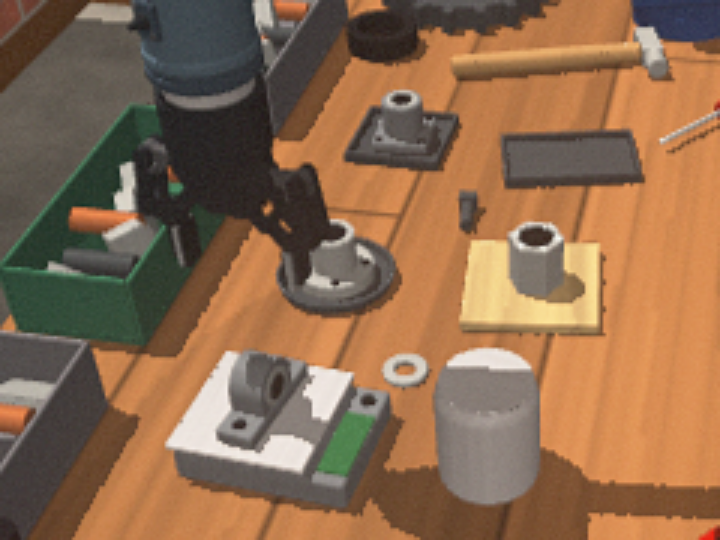

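Call:
send_rows([
  [[0,0,0],[0,2,-30],-1],
  [[0,0,0],[0,2,-60],-1],
  [[0,0,0],[0,2,-85],-1],
  [[0,0,0],[0,2,-100],-1],
  [[0,0,0],[0,2,-103],-1],
  [[0,0,0],[0,2,-103],1],
  [[0,0,0],[0,2,-103],1],
  [[0,0,0],[0,2,-103],1],
  [[0,0,0],[0,2,-103],1],
  [[0,0,0],[0,2,-103],1],
])

```text
time_s: 14.4
eef_pos: [0.6429, 0.2277, 0.0623]
eef_rot: [0.001, 0.762, 0.647, 0.001]
wrist_force: [0.7, 0.2, 5.7]
opening: 0.34
grasp_force: 61.1
```

Call:
send_rows([
  [[0,0,0],[0,0,0],1],
  [[0,0,0],[0,0,0],1],
])

```text
time_s: 14.65
eef_pos: [0.6429, 0.2277, 0.0623]
eef_rot: [0.001, 0.762, 0.647, 0.001]
wrist_force: [-0.5, -0.2, 6.0]
opening: 0.344
grasp_force: 61.1
```

Call:
send_rows([
  [[0,0,0],[0,0,30],1],
  [[0,0,0],[0,0,60],1],
  [[0,0,-7],[-15,-30,70],1],
  [[0,0,-15],[-30,-75,70],1],
  [[0,0,-23],[-48,-120,70],1],
  [[0,0,-31],[-66,-165,70],1],
  [[0,0,-39],[-84,-210,70],1],
  [[0,0,-47],[-102,-255,70],1],
  [[0,0,-55],[-120,-300,70],1],
  [[0,0,-60],[-136,-345,60],1],
])

```text
time_s: 15.9
eef_pos: [0.5046, -0.1184, 0.1204]
eef_rot: [-0.0, 0.984, 0.178, -0.0]
wrist_force: [1.0, -0.1, -6.1]
opening: 0.341
grasp_force: 61.1
```

Call:
send_rows([
  [[0,0,-4],[-18,-45,-10],1],
  [[0,0,-7],[-36,-90,-20],1],
  [[0,0,-7],[-49,-125,-35],1],
  [[0,0,-7],[-49,-129,-50],1],
  [[0,0,-7],[-49,-129,-60],1],
  [[0,0,-7],[-49,-129,-60],1],
  [[0,0,-7],[-49,-129,-60],1],
])

```text
time_s: 16.77
eef_pos: [0.4575, -0.2456, 0.0613]
eef_rot: [0.0, 0.993, 0.12, 0.0]
wrist_force: [0.6, -0.9, -4.9]
opening: 0.338
grasp_force: 60.9
```

```bash
python3 - <<'E'
from h import *
d=snap('side','s5.png')
o=telemetry.get_obs();print(o['time_s'],o['eef_pos'],o['wrist_force'])
q=np.array(o['eef_rot']);y=R.from_quat(np.r_[q[1:],q[0]]).as_matrix()[:,1];print(np.degrees(np.arctan2(y[1],y[0])))
cv2.imwrite('pics/s5c.png',cv2.resize(cv2.imread('pics/s5.png')[80:260,180:420],None,fx=3,fy=3))
E
```

```text
16.825 [ 0.45762194 -0.24591479  0.06157995] [ 0.41615677 -0.99530959 -5.2874999 ]
-76.24503211246181
```

View pics/s5c.png

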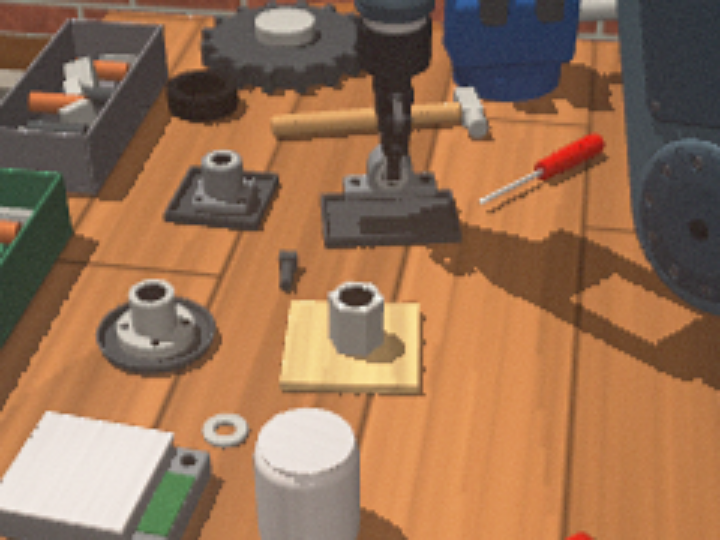

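Call:
send_rows([
  [[0,0,0],[0,0,-15],1],
  [[0,0,0],[0,0,-28],1],
  [[0,0,0],[0,0,-34],1],
  [[0,0,0],[0,0,-36],1],
  [[0,0,0],[0,0,-36],1],
  [[0,0,0],[0,0,-36],-1],
  [[0,0,0],[0,0,-36],-1],
  [[0,0,0],[0,0,-36],-1],
  [[0,0,0],[0,0,-36],-1],
  [[0,0,0],[0,0,-10],-1],
])

```text
time_s: 18.08
eef_pos: [0.4554, -0.2452, 0.0495]
eef_rot: [-0.002, 0.993, 0.119, -0.002]
wrist_force: [0.3, 0.2, 1.3]
opening: 0.998
grasp_force: 0.0
```

Call:
send_rows([
  [[0,0,0],[0,0,40],-1],
  [[0,0,0],[0,0,80],-1],
  [[0,0,-4],[0,50,80],-1],
  [[0,0,-8],[0,100,80],-1],
  [[0,0,-12],[0,150,80],-1],
  [[0,0,-14],[0,200,80],-1],
  [[0,0,-14],[0,232,80],-1],
  [[0,0,-14],[0,232,80],-1],
  [[0,0,-14],[0,232,80],-1],
])

```text
time_s: 19.2
eef_pos: [0.4571, -0.0149, 0.1312]
eef_rot: [0.0, 1.0, -0.003, 0.0]
wrist_force: [-0.1, -0.2, 1.0]
opening: 1.002
grasp_force: 0.0
```

Call:
send_rows([
  [[0,0,0],[0,1,-30],-1],
  [[0,0,0],[0,1,-60],-1],
  [[0,0,0],[0,1,-85],-1],
  [[0,0,0],[0,1,-97],-1],
  [[0,0,0],[0,1,-97],-1],
  [[0,0,0],[0,1,-97],1],
  [[0,0,0],[0,1,-97],1],
  [[0,0,0],[0,1,-97],1],
  [[0,0,0],[0,1,-97],1],
  [[0,0,0],[0,1,-97],1],
])

```text
time_s: 20.45
eef_pos: [0.458, -0.0137, 0.0352]
eef_rot: [0.0, 1.0, -0.003, 0.001]
wrist_force: [-0.4, -0.0, 5.5]
opening: 0.526
grasp_force: 62.6
```

Call:
send_rows([
  [[0,0,0],[0,0,30],1],
  [[0,0,0],[0,0,70],1],
  [[0,0,0],[30,20,90],1],
  [[0,0,0],[65,55,90],1],
  [[0,0,0],[100,95,90],1],
  [[0,0,0],[130,140,90],1],
  [[0,0,0],[160,185,90],1],
  [[0,0,0],[180,225,90],1],
  [[0,0,0],[187,241,75],1],
  [[0,0,0],[187,241,60],1],
])

```text
time_s: 21.7
eef_pos: [0.6432, 0.2289, 0.0925]
eef_rot: [0.0, 1.0, -0.002, -0.001]
wrist_force: [-0.5, -0.7, -4.7]
opening: 0.526
grasp_force: 63.6
```

Call:
send_rows([
  [[0,0,0],[0,0,0],1],
  [[0,0,0],[0,0,-15],1],
  [[0,0,0],[0,0,-26],1],
  [[0,0,0],[0,0,-31],1],
  [[0,0,0],[0,0,-31],1],
  [[0,0,0],[0,0,-31],1],
])

```text
time_s: 22.45
eef_pos: [0.6442, 0.2273, 0.0633]
eef_rot: [0.0, 1.0, -0.003, 0.0]
wrist_force: [-0.9, -1.2, -2.6]
opening: 0.53
grasp_force: 64.0
```

Call:
send_rows([
  [[0,0,0],[0,0,-1],1],
  [[0,0,0],[0,0,-1],-1],
  [[0,0,0],[0,0,-1],-1],
  [[0,0,0],[0,0,-1],-1],
  [[0,0,0],[0,0,-1],-1],
  [[0,0,0],[0,0,40],-1],
  [[0,0,0],[0,0,90],-1],
  [[0,0,0],[0,0,150],-1],
  [[0,0,0],[-40,10,200],-1],
  [[0,0,0],[-90,20,220],-1],
])

```text
time_s: 23.7
eef_pos: [0.5549, 0.2477, 0.2869]
eef_rot: [-0.001, 1.0, -0.003, 0.003]
wrist_force: [0.0, 0.4, -0.5]
opening: 0.998
grasp_force: 0.0
```

Call:
send_rows([
  [[0,0,0],[-60,20,0],-1],
  [[0,0,0],[-110,40,0],-1],
  [[0,0,0],[-160,70,0],-1],
  [[0,0,0],[-210,100,0],-1],
  [[0,0,0],[-240,120,0],-1],
  [[0,0,0],[-240,120,0],-1],
  [[0,0,0],[-240,120,0],-1],
])

```text
time_s: 24.58
eef_pos: [0.3143, 0.3674, 0.2832]
eef_rot: [0.0, 1.0, -0.003, 0.0]
wrist_force: [-0.3, 0.1, 0.7]
opening: 1.001
grasp_force: 0.0
```

```bash
python3 - <<'E'
from h import *
d=snap('top','top9.png');snap('side')
o=telemetry.get_obs();print(o['time_s'],o['eef_pos'],o['wrist_force'])
for n in 'flange_mid round_pan square_bearing_mid square_tray pillow_block_mid long_tray coupling_mid scale'.split():
  for c in('top','side'):
    for r in spotter.landmark_of(n,c): print(n,c,round(r['conf'],2),np.round(r['xyz'],3))
def tile(cx,cy,z,half=0.08,n=266):
    w=np.array([[cx+half,cy+half],[cx+half,cy-half],[cx-half,cy-half],[cx-half,cy+half]])
    src=np.float32([proj(d,[a,b,z]) for a,b in w]); dst=np.float32([[0,0],[n,0],[n,n],[0,n]])
    return cv2.warpPerspective(d['pixels'][:,:,::-1].copy(),cv2.getPerspectiveTransform(src,dst),(n,n),flags=cv2.INTER_CUBIC)
T=[tile(.644,.227,.04),tile(.654,.001,.018),tile(.65,-.256,.018),tile(.644,.227,.092),tile(.457,-.246,.018),tile(.654,.001,.012)]
cv2.imwrite('pics/t9.png',np.vstack([np.hstack(T[:3]),np.hstack(T[3:])]))
E
```

```text
24.675 [0.31484815 0.3670376  0.28306514] [ 0.50527915 -0.08591479  0.38157143]
flange_mid top 0.84 [0.652 0.004 0.03 ]
flange_mid top 0.47 [0.643 0.227 0.067]
flange_mid top 0.4 [ 0.455 -0.248  0.   ]
round_pan top 0.61 [ 0.654  0.004 -0.   ]
round_pan side 0.55 [ 0.654 -0.     0.001]
square_bearing_mid top 0.87 [ 0.651 -0.254  0.029]
square_bearing_mid side 0.86 [ 0.652 -0.256  0.029]
square_tray top 0.74 [ 0.652 -0.26  -0.002]
square_tray top 0.21 [0.65  0.002 0.03 ]
square_tray side 0.53 [ 0.648 -0.255  0.001]
pillow_block_mid top 0.95 [0.238 0.261 0.024]
pillow_block_mid top 0.88 [ 0.458 -0.245  0.03 ]
pillow_block_mid top 0.58 [0.336 0.363 0.026]
pillow_block_mid side 0.96 [ 0.458 -0.246  0.032]
pillow_block_mid side 0.82 [0.339 0.369 0.028]
pillow_block_mid side 0.74 [0.233 0.26  0.03 ]
pillow_block_mid side 0.7 [0.316 0.561 0.026]
pillow_block_mid side 0.22 [ 0.454 -0.012 -0.005]
long_tray top 0.83 [ 0.457 -0.245 -0.003]
long_tray side 0.85 [ 0.461 -0.248  0.002]
coupling_mid top 0.5 [0.642 0.231 0.062]
coupling_mid side 0.98 [0.644 0.226 0.07 ]
coupling_mid side 0.35 [ 0.653 -0.254  0.027]
coupling_mid side 0.23 [ 0.459 -0.246  0.   ]
scale top 0.96 [ 0.646  0.228 -0.   ]
scale side 0.9 [0.645 0.228 0.   ]
```

View pics/t9.png

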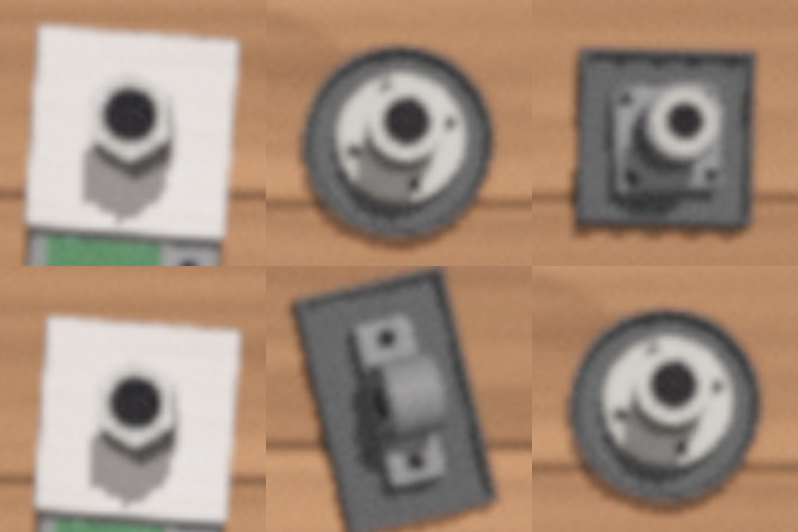

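The final tiles show the coupling on the platform's middle, the flange in the pan (offset about 4 mm), the square bearing centred in its tray, and the pillow block lengthwise in the long tray. All are within tolerance, so I'm handing it in.

```bash
python3 -c "
from bench import ctrl
print(ctrl.hand_in())"
```

```text
the job is handed in; nothing more can be done
None
```

All four parts are in their own places and the job is handed in, at about 25 s on the robot's clock; by the last pictures each stands upright within about 5 mm of its place's middle, but no verdict came back.

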